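# Stroke the screw cells shut

### The job

The phone's next screws come from the amber-lidded cell, so leave that lid standing open, but shut the five blue lids of the screw strip before anything gets mixed up or spilled. Do it with the fingertips alone, pinching nothing: start at the end away from the amber lid, tip the lids over and stroke lightly along the row, lid after lid up to the last blue one, until all five lie fully shut. Do not lift or shove the strip, and leave the tweezers, the tape and the pot where they are.

Things in the scene. Friction and masses are not known exactly. Their poses are not given: they have to be found in the camera images.
- screw_strip: white plastic strip of six screw cells linked in a row, 228 mm long (y), 36 mm wide (x), 22 mm high over the shut lids, about 0.5 kg, loose on the desk on a grippy rubber pad (light stroking leaves it where it is). Origin: centre of its underside; y along the row towards lid 1, z up. Cell centres at y = +95 mm (lid 1), +57, +19, -19, -57 (lid 5) and -95 mm (amber).
- cell_1 (a point): middle of the top of lid 1 when shut, first cell of the row (+y end), fixed to the strip. A shut lid lies flat, its top 22 mm above the desk, level with its neighbours
- cell_3 (a point): middle of the top of lid 3 when shut, fixed to the strip
- cell_5 (a point): middle of the top of lid 5 when shut, the last blue one, next to the amber one, fixed to the strip
- cell_6 (a point): middle of the top of the amber lid if it were shut, last cell of the row (-y end), fixed to the strip
- lid_1 (a joint): blue lid 1 of 5, counted from the strip's +y end: angle in rad, 0 shut, 1.57 upright, 1.9 at most; a stiff hinge, it stays at any angle. Each lid: plate 36 x 33 x 2 mm, flat but for a bevel at the hinge, hinged at its +y edge, 16.5 mm from its cell's centre and 20 mm above the desk; open, its tip stands up to 55 mm above the desk. Pushing the open lid towards the strip's -y tips it shut
- lid_2 (a joint): blue lid 2 of 5, counted from the strip's +y end: angle in rad, 0 shut, 1.57 upright, 1.9 at most; a stiff hinge, it stays at any angle; built as lid 1
- lid_3 (a joint): blue lid 3 of 5, counted from the strip's +y end: angle in rad, 0 shut, 1.57 upright, 1.9 at most; a stiff hinge, it stays at any angle; built as lid 1
- lid_4 (a joint): blue lid 4 of 5, counted from the strip's +y end: angle in rad, 0 shut, 1.57 upright, 1.9 at most; a stiff hinge, it stays at any angle; built as lid 1
- lid_5 (a joint): blue lid 5 of 5, counted from the strip's +y end: angle in rad, 0 shut, 1.57 upright, 1.9 at most; a stiff hinge, it stays at any angle; built as lid 1
- lid_amber (a joint): amber lid at the -y end: angle in rad, 0 shut, 1.57 upright; it starts between 1.05 and 1.45, so it leans away from lid 5
- tweezers: steel tweezers lying flat, 121x12x9 mm, length along y; origin at the centre of the underside
- tape_roll: small amber tape roll lying flat, 45 mm across, 12 mm high; origin at the centre of the underside
- alcohol_pot: white round alcohol dispenser, 63 mm across, 83 mm high; origin at the centre of the underside

How it is judged:
On the way, in this order (a step that is already met when the one before it is completed fails the run):
1. the fingertips stroke the first blue lid shut (value of joint lid_1 below 0.08 rad and contact force between the fingers and screw_strip above 0.1 N and horizontal distance between the grasp point and cell_1 below 0.025 m), for 0.05 s.
2. the stroke passes over the third blue lid, which is shut under the fingertips (value of joint lid_3 below 0.08 rad and contact force between the fingers and screw_strip above 0.1 N and horizontal distance between the grasp point and cell_3 below 0.025 m), for 0.05 s.
3. the stroke reaches the fifth blue lid, which is shut under the fingertips (value of joint lid_5 below 0.08 rad and contact force between the fingers and screw_strip above 0.1 N and horizontal distance between the grasp point and cell_5 below 0.025 m), for 0.05 s.
At the end, for the whole second after the job is handed in: All five blue lids are shut (within 0.08 rad, about 2.5 mm at the free edge), the amber lid still stands open (over 0.7 rad), the strip stands flat and at rest within 30 mm of where it was, and tweezers, tape roll and pot are within 25 mm of where they were (value of joint each of lid_1, lid_2, lid_3, lid_4, lid_5 below 0.08 rad and value of joint lid_amber above 0.7 rad and height (world z) of screw_strip below 0.006 m and angle between screw_strip's own z axis and vertical below 0.05 rad and linear speed of screw_strip below 0.01 m/s and distance of screw_strip from where it was at the start of the episode below 0.03 m and distance of each of tweezers, tape_roll, alcohol_pot from where it was at the start of the episode below 0.025 m); the robot touches nothing.
It fails at once if the amber lid is knocked shut (below 0.6 rad) (value of joint lid_amber below 0.6 rad).
It fails at once if the strip is lifted or tipped (height (world z) of screw_strip above 0.012 m or angle between screw_strip's own z axis and vertical above 0.15 rad).
It fails at once if the strip is shoved more than 30 mm (distance of screw_strip from where it was at the start of the episode above 0.03 m).
It fails at once if the fingers press on the strip with more than 30 N (contact force between the fingers and screw_strip above 30 N).
It fails at once if the tweezers, the tape roll or the pot is moved more than 25 mm (distance of any of tweezers, tape_roll, alcohol_pot from where it was at the start of the episode above 0.025 m).
It also fails if it takes over 64 s, if anything falls off the work surface, if the arm or the gripper's body presses on something with over 40 N, if the wrist force passes 120 N, or if a joint passes its speed limit or range.

### The arm

A 7-joint arm with a two-finger parallel gripper is mounted at the origin on a cart in front of the work surface, level with it; the furniture and walls round the work are solid. World frame = base frame: x ahead of the robot, y to its left, z up, the work surface at z = 0. Lengths are in m, angles in rad, forces in N, time in s.
With the tool pointing down it reaches from about 0.425 to 0.875 m from the base axis. Payload 4.7 kg.
Tool frame: the origin (TCP) lies midway between the tips of the shut fingers; the grasp point (between the pads) lies 19 mm behind it; z points along the fingers, y is the line along which they close (so a half turn about z gives the same grasp; the last joint's range is limited). The gripper opens to 87 mm and grips with 3 to 60 N. Pads are 19 mm wide; open, the fingers measure 117 mm over their backs; the gripper's body (75 mm by 190 mm) begins 51 mm behind the grasp point.
Start: joints at [-1.296, 0.321, -0.07, 1.45, 0.023, 1.371, -0.057], TCP at [0.168, 0.628, 0.223] pointing down, gripper open.
Joint ranges: [-2.86, 2.86], [-0.3, 2.09], [-1.38, 1.24], [0.06, 2.45], [-1.56, 4.7], [0.09, 2.05], [-2.69, 2.69]. Speed limits (rad/s): [2.57, 2.57, 3.14, 3.14, 3.14, 3.14, 3.14].

### API

Orientations are given as a rotation vector (axis times angle).
In Python, from bench import ctrl gives the robot as it stands. The module is installed in compiled form; this text tells all that it offers.
- The arm moves only by the shell command python3 -m handwheel 'ROWS' [FORCE]. ROWS is JSON, a list of rows, each a list of 7 numbers: the finger opening in m, from 0 to 0.087, then the shift along the tool's x, y, z in m, then the turn, a rotation vector about the tool's x, y, z in degrees. A call has 1 to 12 rows; each row shifts and turns the commanded pose from where the row before left it, along the tool's axes as they then stand; what a row does not reach is not made up. A row lasts 1/8 s, in which the tool goes at most 62.5 mm and 10.7 degrees, less where a joint would pass 70% of its speed; a pose out of reach is approached as far as the arm can. A call is refused whole if a number of a shift passes 0.0625 or a number of a turn 10.7, either way. A call with a gripper value outside its range is refused whole. The fingers move at their own pace and stop on an object; FORCE is the grip in N (left out, the last holds). Time passes only in rows, so rows that do not move let the fingers close. It gives the time, the measured TCP pose, the force, the opening and the grip force at its end, in the units of the state.
- ctrl.get_state(): the state, without advancing time (a new reading comes with each control period).
- ctrl.get_image(name): name is "side" or "top" or "wrist"; returns (picture, depth): 420x560x3 uint8, blue, green, red; 420x560 float32, m along the optical axis (not along the pixel's ray), 0 where there is no reading.
- ctrl.camera_info(name): a dict with "intrinsics" (3x3 intrinsics, pixels), "D" ([k1, k2, p1, p2, k3] as OpenCV has them; the pictures are not rectified), "R" (3x3) and "t" (3): a world point X has camera coordinates R X + t. Camera axes: x right, y down, z forward; pixel columns grow to the right and rows downward; lengths in m; the calibration is good to about 2 mm. A picture is of the moment at which its call begins: read the wrist's pose just before it. camera_info takes no time and is no camera call; for the wrist camera it gives the pose at the moment of the call.
- ctrl.close_job(): hands the job in; it is judged then, once.
The state is a dict: "time": time; "joint_positions": joint angles; "qd": joint speeds; "joint_torque": joint torques, N m; "position": TCP position; "tool_rot": TCP orientation; "ft_force": force on the tool from outside, world axes, zero at the start; "torque": the same for the moment, N m; "grip_width": opening from 0.0 (shut) to 1.0 (fully open); "grip_force": force on a finger pad.
Only numpy, scipy, OpenCV 4.12 (cv2) and the standard library are available. Lean on these libraries where they do the work, as an engineer would, in place of code of your own. Each camera call takes 0.05 s, during which the arm holds its last target. There are 200 camera calls.

## Working session

There is one attempt and no reset: what is moved stays moved. The work goes in short steps, Python scripts to look and compute and a shell command to move; the robot and the scene stay as the last step left them, time stands still between calls to the robot, and variables do not carry over. Pictures are saved under pics/ and viewed, at most 10 in all, crops included, and the job is handed in when it is done.

```bash
mkdir -p pics; python3 - <<'E'
from bench import ctrl
import cv2,numpy as np
s=ctrl.get_state();print(s)
ims=[]
for n in("top","side"):
    im,d=ctrl.get_image(n);cv2.imwrite(f"pics/{n}0.png",im);np.save(n+"0.npy",d)
    c=ctrl.camera_info(n);print(n,c)
E
```

```text
{'time': 0.0, 'joint_positions': array([-1.29590297,  0.32184065, -0.07008775,  1.45169276,  0.02261879,
        1.37078017, -0.0568968 ]), 'qd': array([-0.00107224,  0.00105017, -0.00154033, -0.00034557, -0.00086695,
       -0.00032327,  0.00074433]), 'joint_torque': array([ 4.21232135e-04, -4.91293359e+01, -4.03496716e-01, -3.12527204e+01,
       -6.38796366e-02,  4.40497440e-02,  1.79997264e-04]), 'position': array([0.16751005, 0.62746821, 0.22144116]), 'tool_rot': array([-4.08411893e-01, -3.11479352e+00,  3.02988280e-03]), 'ft_force': array([ 0.12648412, -0.08704645,  1.02024969]), 'torque': array([-0.03073187, -0.0662991 , -0.02493298]), 'grip_force': 0.0, 'grip_width': 0.9978061263060519}
top {'intrinsics': array([[538.80307166,   0.        , 273.94236646],
       [  0.        , 538.80307166, 207.10385139],
       [  0.        ,   0.        ,   1.        ]]), 'D': array([-0.13768557,  0.        ,  0.        ,  0.        ,  0.        ]), 'R': array([[ 0.02844165, -0.99956598, -0.00767658],
       [-0.9930932 , -0.02738129, -0.11408837],
       [ 0.11382866,  0.01086842, -0.99344095]]), 't': array([-0.01524059,  0.58344643,  0.88547586])}
side {'intrinsics': array([[389.19192719,   0.        , 277.45376031],
       [  0.        , 389.19192719, 210.55817349],
       [  0.        ,   0.        ,   1.        ]]), 'D': array([0.02197137, 0.        , 0.        , 0.        , 0.        ]), 'R': array([[ 0.90642781, -0.42235929,  0.00111621],
       [-0.19680458, -0.42469888, -0.88368479],
       [ 0.37370654,  0.8007768 , -0.46808112]]), 't': array([-0.56017618,  0.14704932,  0.6659159 ])}
```

View pics/top0.png

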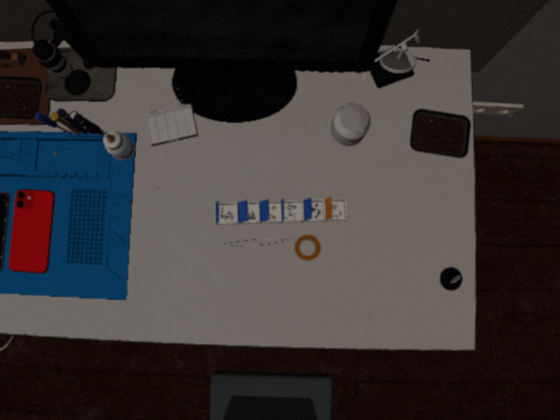

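View pics/side0.png

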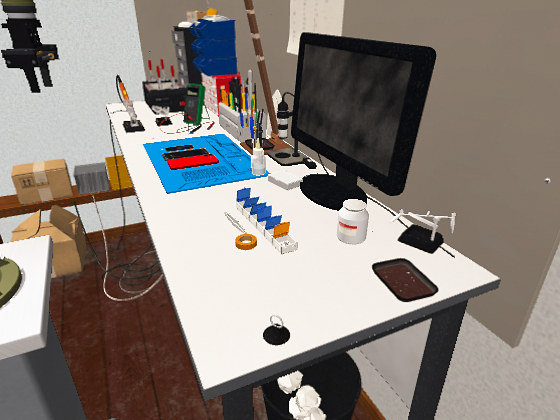

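The top view shows the strip at columns 216–347 and rows 200–223, with the blue lids on the left (+y) and amber at column 330. The tape is at (307,247), the tweezers around (258,242) and the pot at (351,125). Next I'll measure these.

```bash
cat >h.py <<'E'
import cv2,numpy as np
from bench import ctrl
def ray(n,px,z,c=None):
    c=c or ctrl.camera_info(n)
    p=cv2.undistortPoints(np.array(px,float).reshape(-1,1,2),c["intrinsics"],c["D"]).reshape(-1,2)
    d=np.c_[p,np.ones(len(p))]@c["R"]; o=-c["R"].T@c["t"]
    return o+d*((z-o[2])/d[:,2:])
E
python3 - <<'E'
from h import *
im=cv2.imread("pics/top0.png");d=np.load("top0.npy");c=ctrl.camera_info("top")
v,u=np.mgrid[185:240,200:365]
P=cv2.undistortPoints(np.stack([u.ravel(),v.ravel()],1).reshape(-1,1,2).astype(float),c["intrinsics"],c["D"]).reshape(-1,2)
dd=d[v.ravel(),u.ravel()][:,None]
X=(np.c_[P,np.ones(len(P))]*dd-c["t"])@c["R"]
print("desk z",np.median(X[:,2]))
m=(X[:,2]>.010)&(X[:,2]<.07)&(dd[:,0]>0)
m=cv2.morphologyEx(m.reshape(u.shape).astype(np.uint8),cv2.MORPH_OPEN,np.ones((3,3))).ravel()>0
q=X[m];print(len(q),q.min(0),q.max(0),cv2.minAreaRect(q[:,:2].astype(np.float32)*1000))
low=q[q[:,2]<.026];print(cv2.minAreaRect(low[:,:2].astype(np.float32)*1000))
hsv=cv2.cvtColor(im,cv2.COLOR_BGR2HSV)[185:240,200:365].reshape(-1,3)
for nm,a,b in(("blue",100,130),("amber",5,22)):
    k=((hsv[:,0]>=a)&(hsv[:,0]<=b)&(hsv[:,1]>130)&(hsv[:,2]>40)).reshape(u.shape).astype(np.uint8)
    n,l,st,ce=cv2.connectedComponentsWithStats(k)
    for i in range(1,n):
        if st[i,4]>15:
            Q=X[(l==i).ravel()]; print(nm,st[i],np.median(Q,0),"hi z",np.percentile(Q[:,2],[10,95]),"y",np.percentile(Q[:,1],[5,95]))
big=cv2.resize(im[180:270,190:390],None,fx=4,fy=4,interpolation=cv2.INTER_CUBIC)
cv2.imwrite("pics/crop0.png",cv2.convertScaleAbs(big,alpha=1.7))
print("corner rays z.02",ray("top",[(216,223),(347,221),(346,200),(216,202)],.01))
E
```

```text
desk z 0.0011130564764637056
1098 [ 0.53163604 -0.12447586  0.01016725] [0.600565   0.10387084 0.05751207] ((564.1409912109375, -11.190017700195312), (67.55130767822266, 228.50564575195312), 1.9114868640899658)
((564.9765625, -10.6162109375), (67.39599609375, 228.3933563232422), 0.6570296883583069)
blue [ 60  15   9  21 150] [0.57764152 0.01785807 0.03953239] hi z [0.02990791 0.05068723] y [0.01216292 0.02495379]
blue [104  14   8  21 131] [ 0.58232936 -0.05521342  0.04150676] hi z [0.03138579 0.05217041] y [-0.05961011 -0.05025971]
blue [16 17  2 20 33] [0.57497171 0.09734565 0.04113153] hi z [0.02902304 0.0445658 ] y [0.09641823 0.10053642]
blue [ 38  16  10  21 162] [0.57512229 0.05465399 0.03880921] hi z [0.02933698 0.04957661] y [0.04743175 0.06110842]
amber [126  13   6  21 116] [ 0.58264296 -0.090657    0.0436173 ] hi z [0.03157357 0.05362468] y [-0.09469338 -0.08782285]
amber [98 50 19  5 65] [ 0.53506307 -0.05750132  0.01198566] hi z [0.00967035 0.01487157] y [-0.06979382 -0.04532851]
corner rays z.02 [[ 0.55557906  0.10177706  0.01      ]
 [ 0.56541578 -0.12688414  0.01      ]
 [ 0.60233931 -0.1246359   0.01      ]
 [ 0.59252786  0.10327239  0.01      ]]
```

View pics/crop0.png

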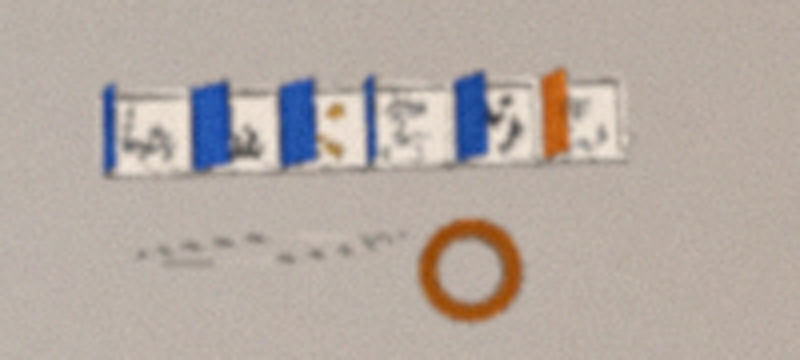

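The crop shows the strip's long axis turned about 2.5° from world y, with its centre near (0.579, -0.012). All five blue lids are upright or nearly so (tips near crop columns 110, 210, 297, 370 and 470). Amber is at column 555, and the tape is about 20 mm clear on the near side. I'll close the fingers, turn the tool to line up with the strip, and travel to the +y end.

```bash
python3 -m handwheel '[[0,0,0,0,0,0,-8.75],[0,0,0,0,0,0,-8.75],[0,-0.0385,-0.051,0.009,0,0,0],[0,-0.0385,-0.051,0.009,0,0,0],[0,-0.0385,-0.051,0.009,0,0,0],[0,-0.0385,-0.051,0.009,0,0,0],[0,-0.0385,-0.051,0.009,0,0,0],[0,-0.0385,-0.051,0.009,0,0,0],[0,-0.0385,-0.051,0.009,0,0,0],[0,-0.0385,-0.051,0.009,0,0,0],[0,-0.0385,-0.051,0.009,0,0,0],[0,-0.0385,-0.051,0.009,0,0,0]]'; python3 -m handwheel '[[0,0,0,0,0,0,0],[0,0,0,0,0,0,0]]'
cat >w.py <<'E'
from h import *
from scipy.spatial.transform import Rotation as R
import sys
C=np.array([.579,-.0116]);a=np.radians(2.46);Y=np.array([-np.sin(a),np.cos(a)]);X=np.array([np.cos(a),np.sin(a)])
s=ctrl.get_state();p=s["position"]
print("t",s["time"],"local xy mm",((p[:2]-C)@X*1000).round(1),((p[:2]-C)@Y*1000).round(1),"z",(p[2]*1000).round(1),"F",s["ft_force"].round(1),"w",round(s["grip_width"],2))
M=R.from_rotvec(s["tool_rot"]).as_matrix();print("toolx",M[:,0].round(3),"y",M[:,1].round(3),"z",M[:,2].round(3))
E
python3 w.py; python3 - <<'E'
from h import *
im,d=ctrl.get_image("wrist");cv2.imwrite("pics/w1.png",im);np.save("w1.npy",d)
E
```

```text
time: 1.6
position: [0.563, 0.1497, 0.135]
tool_rot: [0.071, -3.141, -0.0]
ft_force: [1.5, 0.9, 0.5]
grip_width: 0.002
grip_force: 0.0
time: 1.85
position: [0.5616, 0.1517, 0.1348]
tool_rot: [0.07, -3.139, -0.001]
ft_force: [-0.2, 0.3, -0.1]
grip_width: 0.006
grip_force: 0.0
t 1.85 local xy mm -10.4 163.9 z 134.8 F [-0.2  0.3 -0.1] w 0.01
toolx [-0.999 -0.044  0.001] y [-0.044  0.999  0.   ] z [-0.001  0.    -1.   ]
```

View pics/w1.png

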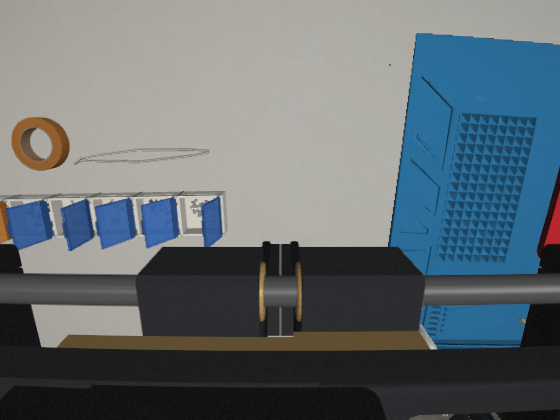

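The wrist view shows the strip's +y end at about column 225, rows 192–235, and blue lid 1 upright at column 212. The tweezers and tape lie on the near side. I'll check the strip pose against this view.

```bash
python3 - <<'E'
from h import *
C=np.array([.579,-.0116]);a=np.radians(2.46);Y=np.array([-np.sin(a),np.cos(a)]);X=np.array([np.cos(a),np.sin(a)])
for n,px in(("wrist",[(224,192),(226,235),(20,196)]),("side",[(297,246),(278,252)])):
    r=ray(n,px,.02)[:,:2]-C;print(n,np.c_[r@X,r@Y]*1000)
d=np.load("w1.npy");c=ctrl.camera_info("wrist")
v,u=np.mgrid[180:260,0:240];v=v.ravel();u=u.ravel()
P=cv2.undistortPoints(np.stack([u,v],1).reshape(-1,1,2).astype(float),c["intrinsics"],c["D"]).reshape(-1,2)
z=d[v,u][:,None];W=(np.c_[P,np.ones(len(P))]*z-c["t"])@c["R"];W=W[(z[:,0]>0)]
L=np.c_[(W[:,:2]-C)@X,(W[:,:2]-C)@Y,W[:,2]]*1000
q=L[(L[:,2]>14)&(L[:,2]<24)];print(np.percentile(q,[1,50,99],axis=0))
q=L[(L[:,2]>45)&(L[:,2]<58)]
h,e=np.histogram(q[:,1],bins=np.arange(-110,140,5));print([(int(b),int(k)) for b,k in zip(e,h) if k])
for b in (-50,50): pass
for lo,hi in((70,135),(-60,60)):
    s=q[(q[:,1]>lo)&(q[:,1]<hi)]
    if len(s):print(np.percentile(s,[2,98],axis=0))
E
```

```text
wrist [[-22.45659261 117.67638513]
 [ 15.83845169 117.89602577]
 [-18.64460351 -61.08123015]]
side [[  12.40569217 -126.02169362]
 [ -30.72220272 -127.47832659]]
[[-19.76985476 -76.75383508  14.19088773]
 [ -8.8486467   37.15231318  19.11652365]
 [ 17.68629938 116.21194461  23.84812002]]
[(-55, 15), (-50, 467), (-45, 10), (-5, 423), (0, 15), (20, 268), (25, 144), (55, 141), (60, 167), (105, 317)]
[[-19.25214094 105.58227202  45.27295767]
 [ 13.83204059 109.64023244  55.20269951]]
[[-16.8221834  -49.54023029  45.21207492]
 [ 16.92780293  59.70378869  54.59823176]]
```

```bash
sed -i 's/^C=.*$/C=np.array([.5776,-.0097]);a=np.radians(3);Y=np.array([-np.sin(a),np.cos(a)]);X=np.array([np.cos(a),np.sin(a)])/' w.py
python3 -m handwheel '[[0,-0.005,-0.009,0.03,0,0,-0.5],[0,-0.005,-0.008,0.033,0,0,0],[0,0,0,0.03,0,0,0],[0,0,0,0,0,0,0],[0,0,0,0,0,0,0]]'; python3 w.py
```

```text
time: 2.52
position: [0.5734, 0.1363, 0.0437]
tool_rot: [-0.087, 3.139, 0.002]
ft_force: [-0.2, -0.3, 0.9]
grip_width: 0.003
grip_force: 0.0
t 2.525 local xy mm 3.4 146.1 z 43.7 F [-0.2 -0.3  0.9] w 0.0
toolx [-0.998 -0.055 -0.002] y [-0.055  0.998  0.001] z [ 0.001  0.001 -1.   ]
```

```bash
python3 -m handwheel '[[0,0.001,-0.006,0.001,0,0,0],[0,0.001,-0.006,0.001,0,0,0],[0,0.001,-0.005,0.001,0,0,0],[0,0,-0.005,0.001,0,0,0],[0,0,-0.005,0.001,0,0,0],[0,0,-0.004,0.001,0,0,0]]'; python3 w.py
python3 -m handwheel '[[0,0,-0.004,0.001,0,0,0],[0,0,-0.004,0.002,0,0,0],[0,0,-0.003,0.002,0,0,0],[0,0,-0.003,0.002,0,0,0]]';python3 w.py
```

```text
time: 3.28
position: [0.5718, 0.1033, 0.0363]
tool_rot: [-0.084, 3.14, 0.0]
ft_force: [-0.3, 0.8, -0.1]
grip_width: 0.006
grip_force: 0.2
t 3.275 local xy mm 0.1 113.2 z 36.3 F [-0.3  0.8 -0.1] w 0.01
toolx [-0.999 -0.053 -0.   ] y [-0.053  0.999  0.   ] z [ 0.  0. -1.]
time: 3.78
position: [0.5724, 0.0895, 0.0292]
tool_rot: [-0.084, 3.14, 0.0]
ft_force: [-0.2, 0.6, -0.5]
grip_width: 0.004
grip_force: 0.1
t 3.775 local xy mm 0.0 99.3 z 29.2 F [-0.2  0.6 -0.5] w 0.0
toolx [-0.999 -0.053 -0.   ] y [-0.053  0.999  0.   ] z [ 0.  0. -1.]
```

```bash
python3 -m handwheel '[[0,0,-0.004,0.002,0,0,0],[0,0,-0.004,0.002,0,0,0],[0,0,-0.003,0.002,0,0,0],[0,0,0,0.001,0,0,0],[0,0,0,0,0,0,0]]';python3 w.py
python3 -m handwheel '[[0,0,0,0.001,0,0,0],[0,0,0,0,0,0,0]]';python3 w.py
```

```text
time: 4.4
position: [0.5731, 0.0784, 0.0225]
tool_rot: [-0.084, 3.14, -0.0]
ft_force: [0.4, -0.6, 1.1]
grip_width: 0.006
grip_force: 0.4
t 4.4 local xy mm 0.1 88.3 z 22.5 F [ 0.4 -0.6  1.1] w 0.01
toolx [-0.999 -0.053 -0.   ] y [-0.053  0.999 -0.   ] z [ 0. -0. -1.]
time: 4.65
position: [0.5732, 0.0785, 0.0223]
tool_rot: [-0.084, 3.14, 0.0]
ft_force: [-2.5, -0.7, 6.6]
grip_width: 0.001
grip_force: 3.5
t 4.65 local xy mm 0.2 88.3 z 22.3 F [-2.5 -0.7  6.6] w 0.0
toolx [-0.999 -0.053 -0.   ] y [-0.053  0.999  0.   ] z [ 0.  0. -1.]
```

```bash
python3 -m handwheel '[[0,0,0,-0.009,0,0,0],[0,0,0,-0.008,0,0,0],[0,0,-0.005,0.001,0,0,0],[0,0,-0.005,0.001,0,0,0],[0,0,-0.005,0.001,0,0,0],[0,0,-0.004,0.002,0,0,0],[0,0,-0.004,0.002,0,0,0],[0,0,-0.004,0.002,0,0,0],[0,0,-0.004,0.002,0,0,0],[0,0,-0.004,0.002,0,0,0],[0,0,-0.003,0.002,0,0,0],[0,0,0,0.001,0,0,0]]';python3 w.py
python3 -m handwheel '[[0,0,0,0.001,0,0,0],[0,0,0,0.001,0,0,0]]';python3 w.py
python3 -c "
from h import *
im,d=ctrl.get_image('wrist');cv2.imwrite('pics/w2.png',im)"
```

```text
time: 6.15
position: [0.575, 0.04, 0.0224]
tool_rot: [0.083, -3.14, 0.001]
ft_force: [-1.6, -1.4, 6.4]
grip_width: 0.005
grip_force: 2.8
t 6.15 local xy mm 0.0 49.8 z 22.4 F [-1.6 -1.4  6.4] w 0.0
toolx [-0.999 -0.053  0.   ] y [-0.053  0.999 -0.001] z [-0.    -0.001 -1.   ]
time: 6.4
position: [0.5751, 0.04, 0.0222]
tool_rot: [0.083, -3.14, 0.0]
ft_force: [-6.8, -2.8, 16.3]
grip_width: 0.007
grip_force: 8.4
t 6.4 local xy mm 0.1 49.8 z 22.2 F [-6.8 -2.8 16.3] w 0.01
toolx [-0.999 -0.053  0.   ] y [-0.053  0.999 -0.   ] z [-0. -0. -1.]
```

View pics/w2.png

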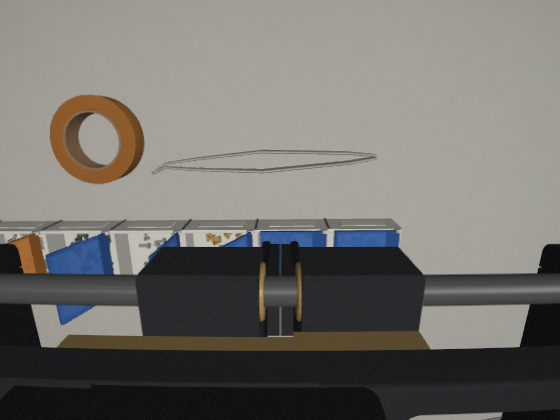

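Lids 1 and 2 lie flat (columns 260–400), lids 3–5 are still open, and nothing else has moved. On to lid 3.

```bash
python3 -m handwheel '[[0,0,0,-0.010,0,0,0],[0,0,0,-0.009,0,0,0],[0,0,-0.005,0.001,0,0,0],[0,0,-0.005,0.001,0,0,0],[0,0,-0.005,0.001,0,0,0],[0,0,-0.004,0.002,0,0,0],[0,0,-0.004,0.002,0,0,0],[0,0,-0.004,0.002,0,0,0],[0,0,-0.004,0.002,0,0,0],[0,0,-0.003,0.002,0,0,0],[0,0,-0.002,0.002,0,0,0],[0,0,0,0.001,0,0,0]]';python3 w.py
python3 -m handwheel '[[0,0,0,0,0,0,0],[0,0,0,0,0,0,0]]';python3 w.py
```

```text
time: 7.95
position: [0.5769, 0.0045, 0.0233]
tool_rot: [0.083, -3.14, 0.0]
ft_force: [-0.0, -0.4, 0.2]
grip_width: 0.007
grip_force: 0.1
t 7.95 local xy mm 0.1 14.2 z 23.3 F [-0.  -0.4  0.2] w 0.01
toolx [-0.999 -0.053  0.   ] y [-0.053  0.999 -0.   ] z [-0. -0. -1.]
time: 8.2
position: [0.577, 0.0049, 0.0234]
tool_rot: [-0.084, 3.14, 0.0]
ft_force: [-0.2, -0.7, -0.1]
grip_width: 0.006
grip_force: 0.0
t 8.2 local xy mm 0.2 14.6 z 23.4 F [-0.2 -0.7 -0.1] w 0.01
toolx [-0.999 -0.053 -0.   ] y [-0.054  0.999  0.   ] z [ 0.  0. -1.]
```

```bash
python3 -m handwheel '[[0,0,0,0.001,0,0,0],[0,0,0,0.001,0,0,0],[0,0,0,0,0,0,0]]';python3 w.py
```

```text
time: 8.57
position: [0.5771, 0.0049, 0.0224]
tool_rot: [-0.084, 3.14, 0.001]
ft_force: [-1.8, 0.5, 7.0]
grip_width: 0.009
grip_force: 3.3
t 8.575 local xy mm 0.3 14.6 z 22.4 F [-1.8  0.5  7. ] w 0.01
toolx [-0.999 -0.053 -0.   ] y [-0.053  0.999  0.001] z [ 0.     0.001 -1.   ]
```

```bash
python3 -m handwheel '[[0,0,0.002,-0.009,0,0,0],[0,0,0,-0.009,0,0,0],[0,0,-0.006,0.001,0,0,0],[0,0,-0.005,0.001,0,0,0],[0,0,-0.005,0.001,0,0,0],[0,0,-0.005,0.002,0,0,0],[0,0,-0.004,0.002,0,0,0],[0,0,-0.004,0.002,0,0,0],[0,0,-0.004,0.002,0,0,0],[0,0,-0.004,0.002,0,0,0],[0,0,-0.003,0.002,0,0,0],[0,0,0,0.001,0,0,0]]';python3 w.py
python3 -m handwheel '[[0,0,0,0.001,0,0,0],[0,0,0,0.001,0,0,0]]';python3 w.py
```

```text
time: 10.07
position: [0.5789, -0.0337, 0.0233]
tool_rot: [0.083, -3.14, 0.0]
ft_force: [-0.1, -0.9, 0.9]
grip_width: 0.004
grip_force: 0.1
t 10.075 local xy mm 0.1 -24.0 z 23.3 F [-0.1 -0.9  0.9] w 0.0
toolx [-0.999 -0.053  0.   ] y [-0.053  0.999 -0.   ] z [-0. -0. -1.]
time: 10.32
position: [0.5791, -0.0332, 0.0223]
tool_rot: [0.084, -3.14, -0.0]
ft_force: [-2.8, -0.8, 10.6]
grip_width: 0.011
grip_force: 5.4
t 10.325 local xy mm 0.3 -23.5 z 22.3 F [-2.8 -0.8 10.6] w 0.01
toolx [-0.999 -0.054  0.   ] y [-0.054  0.999  0.   ] z [-0.  0. -1.]
```

```bash
python3 -m handwheel '[[0,0,0,-0.009,0,0,0],[0,0,0,-0.009,0,0,0],[0,0,-0.005,0.001,0,0,0],[0,0,-0.005,0.001,0,0,0],[0,0,-0.005,0.001,0,0,0],[0,0,-0.004,0.002,0,0,0],[0,0,-0.004,0.002,0,0,0],[0,0,-0.004,0.002,0,0,0],[0,0,-0.003,0.002,0,0,0],[0,0,-0.002,0.002,0,0,0],[0,0,-0.001,0.002,0,0,0],[0,0,0,0.001,0,0,0]]';python3 w.py
python3 -m handwheel '[[0,0,0,0.001,0,0,0],[0,0,0,0.001,0,0,0]]';python3 w.py
```

```text
time: 11.82
position: [0.5807, -0.0663, 0.0233]
tool_rot: [0.084, -3.14, 0.0]
ft_force: [0.6, -0.4, 0.1]
grip_width: 0.006
grip_force: 0.1
t 11.825 local xy mm 0.2 -56.6 z 23.3 F [ 0.6 -0.4  0.1] w 0.01
toolx [-0.999 -0.053  0.   ] y [-0.053  0.999 -0.   ] z [-0. -0. -1.]
time: 12.08
position: [0.5808, -0.0662, 0.0223]
tool_rot: [0.084, -3.14, -0.001]
ft_force: [-3.3, 0.2, 10.8]
grip_width: 0.005
grip_force: 5.5
t 12.075 local xy mm 0.3 -56.6 z 22.3 F [-3.3  0.2 10.8] w 0.01
toolx [-0.999 -0.053  0.   ] y [-0.053  0.999  0.   ] z [-0.  0. -1.]
```

Lid 5 is pressed shut. I'll retreat straight up, then move aside and inspect.

```bash
python3 -m handwheel '[[0,0,0,0,0,0,0],[0,0,0,-0.02,0,0,0],[0,0,0,-0.05,0,0,0],[0,0,0,-0.05,0,0,0],[0,0.05,0.02,-0.04,0,0,0],[0,0.05,0.02,0,0,0,0],[0,0.03,0,0,0,0,0],[0,0,0,0,0,0,0],[0,0,0,0,0,0,0]]';python3 - <<'E'
from h import *
im,d=ctrl.get_image("wrist");cv2.imwrite("pics/w3.png",im)
t,td=ctrl.get_image("top");cv2.imwrite("pics/t3.png",cv2.convertScaleAbs(cv2.resize(t[100:270,190:390],None,fx=3,fy=3,interpolation=cv2.INTER_CUBIC),alpha=1.7))
s,sd=ctrl.get_image("side");cv2.imwrite("pics/s3.png",cv2.resize(s[180:260,210:370],None,fx=5,fy=5,interpolation=cv2.INTER_CUBIC))
C=np.array([.5776,-.0097]);a=np.radians(3);Y=np.array([-np.sin(a),np.cos(a)]);X=np.array([np.cos(a),np.sin(a)])
for n,D in(("wrist",d),("top",td)):
    c=ctrl.camera_info(n);v,u=[q.ravel() for q in np.mgrid[0:420,0:560]]
    P=cv2.undistortPoints(np.stack([u,v],1).reshape(-1,1,2).astype(float),c["intrinsics"],c["D"]).reshape(-1,2)
    z=D[v,u][:,None];W=(np.c_[P,np.ones(len(P))]*z-c["t"])@c["R"]
    L=np.c_[(W[:,:2]-C)@X,(W[:,:2]-C)@Y,W[:,2]]*1000
    for i,y in enumerate((95,57,19,-19,-57,-95)):
        out=[]
        for o in(11,-11):
            m=(abs(L[:,0])<13)&(abs(L[:,1]-y-o)<4)&(z[:,0]>0)&(L[:,2]<70);out.append((np.median(L[m,2]).round(1) if m.any() else None,int(m.sum())))
        print(n,i+1,"z hinge side, free side",out)
E
```

```text
time: 13.2
position: [0.4532, -0.0344, 0.1797]
tool_rot: [-0.083, 3.138, 0.001]
ft_force: [-0.6, 0.4, -0.4]
grip_width: 0.004
grip_force: 0.0
wrist 1 z hinge side, free side [(None, 0), (None, 0)]
wrist 2 z hinge side, free side [(None, 0), (None, 0)]
wrist 3 z hinge side, free side [(None, 0), (None, 0)]
wrist 4 z hinge side, free side [(None, 0), (None, 0)]
wrist 5 z hinge side, free side [(None, 0), (None, 0)]
wrist 6 z hinge side, free side [(None, 0), (None, 0)]
top 1 z hinge side, free side [(np.float64(22.0), 70), (np.float64(22.2), 62)]
top 2 z hinge side, free side [(np.float64(21.8), 69), (np.float64(22.4), 60)]
top 3 z hinge side, free side [(np.float64(22.4), 71), (np.float64(22.0), 59)]
top 4 z hinge side, free side [(np.float64(21.7), 71), (np.float64(22.2), 63)]
top 5 z hinge side, free side [(np.float64(22.0), 71), (np.float64(22.4), 62)]
top 6 z hinge side, free side [(np.float64(48.7), 61), (np.float64(3.1), 69)]
```

View pics/s3.png

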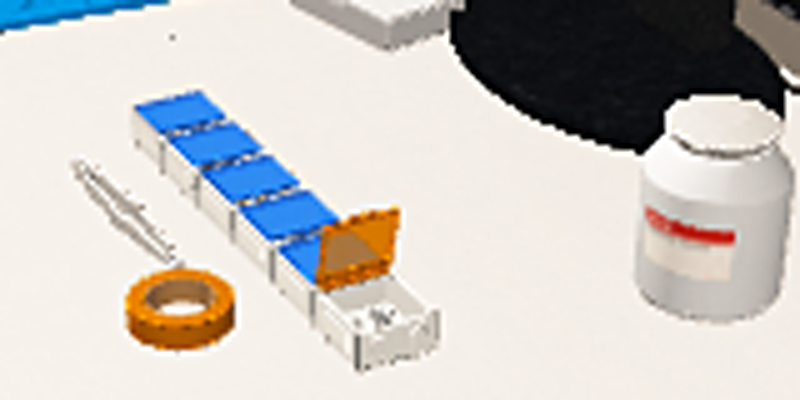

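View pics/w3.png

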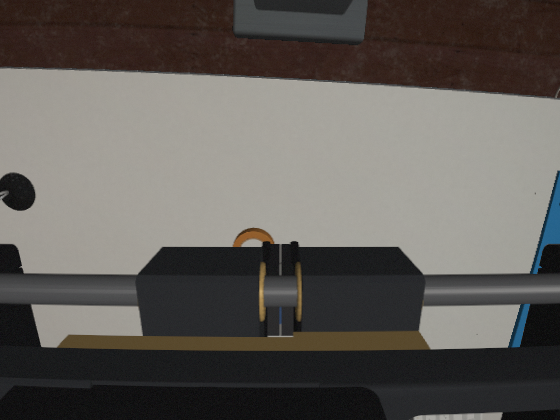

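The side crop shows all five blue lids flat (crop 135–340 × 90–280) and amber upright at (360,245), with the tape, tweezers and pot where they were. The wrist view shows the gripper well clear of everything. The top depth map puts all five blue lids at 22 mm, hinge side and free side alike.

```bash
python3 -c "
from bench import ctrl
print(ctrl.close_job())"
```

```text
the job is handed in; nothing more can be done
None
```

All five blue lids are shut, the amber lid still stands open, the strip and the other items look to be where they were, and I have handed the job in; it gave no verdict back.

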